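Reverse a row of stain-bench containers into the fresh rack

ROBOT

A 6-joint arm with a two-finger parallel gripper is mounted at the origin on a cart in front of the work surface, level with it; the furniture and walls round the work are solid. World frame = base frame: x ahead of the robot, y to its left, z up, the work surface at z = 0. Lengths are in m, angles in rad, forces in N, time in s.
With the tool pointing down it reaches from about 0.25 to 0.725 m from the base axis. Payload 4 kg.
Tool frame: the origin (TCP) lies on the centre line of the jaws, within the pads' length; the fingertips stand 22 mm ahead of it and the grasp point (between the pads) lies 3 mm ahead of it; z points along the fingers, y is the line along which they close (so a half turn about z gives the same grasp; the last joint's range is limited). The gripper opens to 85 mm and grips with 20 to 120 N. Pads are 22 mm wide; open, the fingers measure 114 mm over their backs; the gripper's body (76 mm by 85 mm) begins 54 mm behind the grasp point. The pads swing forward as they close: fully open they stand 13 mm farther back than shut.
Start: joints at [-1.179, 0.241, 0.005, 1.335, 0, 1.571], TCP at [0.191, -0.462, 0.253] pointing down, gripper open.
Joint ranges: [-2.72, 2.72], [-1.05, 1.87], [-1.09, 1.28], [-1.99, 2.15], [-1.42, 1.44], [-3.14, 3.14]. Speed limits (rad/s): [2.79, 2.79, 3.14, 3.14, 3.14, 3.14].

INTERFACE

Orientations are given as a unit quaternion [x, y, z, w].
In Python, from workcell import bot gives the robot as it stands.
- The arm moves only by the shell command python3 -m inch 'ROWS'. ROWS is JSON, one flat list of numbers, 7 for each row, row after row: the shift along the world's x, y, z in mm, then the turn, a rotation vector about the world's x, y, z in rad, then the opening in per cent of the stroke, from 0 (shut) to 100 (fully open). A call has 1 to 8 rows; each row is the pose to reach, as a shift and turn from the pose commanded when the call began; what a row does not reach only later rows make up. A row lasts 1/12 s, in which the tool goes at most 41.7 mm and 7.16 degrees, less where a joint would pass 70% of its speed; a pose out of reach is approached as far as the arm can. A call with a gripper value outside its range is refused whole. The fingers move at their own pace and stop on an object; the grip force is fixed at half the most. Time passes only in rows, so rows that repeat a pose let the fingers close. It gives the time, the measured TCP pose, the force, the opening and the grip force at its end, in the units of the state.
- bot.get_obs(): the state, without advancing time (a new reading comes with each control period).
- bot.camera(name): name is "side" or "top" or "wrist"; returns the picture (480x640x3 uint8, blue, green, red); there is no depth.
- bot.camera_info(name): a dict with "intrinsics" (3x3 intrinsics, pixels), "camera_from_world" (4x4, takes a point from world to camera coordinates); the wrist camera has in their place "hand_eye" (4x4, takes a point from camera to tool coordinates, whose origin is the TCP and whose axes are the flange's). Camera axes: x right, y down, z forward; pixel columns grow to the right and rows downward; lengths in m; the calibration is good to about 2 mm. A picture is of the moment at which its call begins: read the wrist's pose just before it. camera_info takes no time and is no camera call.
- bot.job_done(): hands the job in; it is judged then, once.
Trained networks look in the newest picture that a camera, given by its name, has taken for a name from the list of things; names that differ only in an ending like _2 or _b are one class to them, and where a whole thing is asked for, a point or a joint stands for the part that bears it (a point fixed in the world has none). Each returns a list of dicts, best first, with "confidence" (0 to 1); they miss things now and then, are a little off and sometimes report something else, mostly with a low value. They report only what shows in the picture. A call takes as long as a camera call.
- bot.silhouettes(camera, target): "mask" (480x640 bool, what is visible of it) and "uv" ([column, row] in pixels, amid what is visible of it).
- bot.spot_point(camera, target): "uv" ([column, row] in pixels: a listed point, or the origin of a listed thing).
The state is a dict: "clock": time; "joint_pos": joint angles; "joint_vel": joint speeds; "tau": joint torques, N m; "eef_pos": TCP position; "tool_rot": TCP orientation; "ft_force": force on the tool from outside, world axes, zero at the start; "ft_torque": the same for the moment, N m; "grip_width": finger opening in m; "grasp_force": force on a finger pad.
Only numpy, scipy, OpenCV 4.12 (cv2) and the standard library are available. Lean on these libraries where they do the work, as an engineer would, in place of code of your own. Each camera call takes 0.05 s, during which the arm holds its last target. There are 200 camera calls.

TASK

Move the dropper bottle, the flask, the strip canister and the specimen cup from the aluminium rack into the empty white rack, one to a bay and in reverse order, because the white rack will be loaded into the machine turned round: what stands leftmost now goes into the rightmost bay, the second from the left into the second from the right, and so on. Keep them upright, set them down without dropping them, and leave all four standing flat in their bays.

Things in the scene. Friction and masses are not known exactly. Their poses are not given: they have to be found in the camera images.
- full_rack: Fixed rack, bare aluminium, dark lugs, full at first. A row of 4 bays along its y (306 mm; end lugs add 16 mm), 74 mm wide, walls 16 mm high. Bay centres: x 0, y -112.5, -37.5, 37.5, 112.5 mm; bays 66 mm (x) by 71 mm inside. Things stand on black rubber pads, top 7 mm above the origin (centre of underside, on the work surface). +y points left seen from the robot, within 10 degrees. Either rack may be the nearer one.
- empty_rack: Fixed rack, white plastic, steel lugs, empty at first. A row of 4 bays along its y (306 mm; end lugs add 16 mm), 74 mm wide, walls 16 mm high. Bay centres: x 0, y -112.5, -37.5, 37.5, 112.5 mm; bays 66 mm (x) by 71 mm inside. Things stand on black rubber pads, top 7 mm above the origin (centre of underside, on the work surface). +y points left seen from the robot, within 10 degrees. Either rack may be the nearer one.
- oil_dropper: Small brown dropper bottle, 86 mm tall with its black dropper; round body 26 mm across up to 50 mm above the foot, the place to grasp; above that a narrower cap. 40 g. Loose, stands upright on its pad in a bay of the full rack. Origin: centre of its foot, z up. 
- stain_bottle: Dark violet flask with a black cap, 94 mm tall; round body 44 mm across up to 80 mm above the foot, cap 25 mm across. 130 g. Grasp the wall or the lid. Loose, stands upright on its pad in a bay of the full rack. Origin: centre of its foot, z up. 
- strip_canister: White test-strip canister with a green lid, 93 mm tall, round body 38 mm across up to 78 mm above the foot, its axis 2 mm to the +x side of the origin; lid 40 mm with a tab. 45 g. Loose, stands upright on its pad in a bay of the full rack. Origin: centre of its foot, z up. 
- sample_cup: Squat specimen cup with a yellow screw lid, 60 mm tall; wall 45 mm across up to 48 mm above the foot, lid 49 mm across above that. 30 g. Grasp the wall or the lid. Loose, stands upright on its pad in a bay of the full rack. Origin: centre of its foot, z up. 
- pad_oil_dropper: The black rubber pad, 60 x 60 x 3 mm, fixed in the bay of the full rack on which the oil_dropper stood at the start: it stays there and so marks that thing's old bay. Origin: centre of its underside, on the bay's floor.
- pad_stain_bottle: The black rubber pad, 60 x 60 x 3 mm, fixed in the bay of the full rack on which the stain_bottle stood at the start: it stays there and so marks that thing's old bay. Origin: centre of its underside, on the bay's floor.
- pad_strip_canister: The black rubber pad, 60 x 60 x 3 mm, fixed in the bay of the full rack on which the strip_canister stood at the start: it stays there and so marks that thing's old bay. Origin: centre of its underside, on the bay's floor.
- pad_sample_cup: The black rubber pad, 60 x 60 x 3 mm, fixed in the bay of the full rack on which the sample_cup stood at the start: it stays there and so marks that thing's old bay. Origin: centre of its underside, on the bay's floor.

How it is judged:
At the end, for the whole second after the job is handed in: Each of the four things stands upright (within 7 degrees), at rest, on the floor pad of the white rack's bay that mirrors its bay in the aluminium rack (bay n from the left to bay n from the right; within 25 mm of the bay's centre each way, foot within 4 mm of the pad's height) (x of oil_dropper in the frame of empty_rack between -0.025 and 0.025 m and z of oil_dropper in the frame of empty_rack between 0.003 and 0.011 m and angle between each of oil_dropper, stain_bottle, strip_canister, sample_cup's own z axis and vertical below 0.12 rad and linear speed of each of oil_dropper, stain_bottle, strip_canister, sample_cup below 0.02 m/s and ((y of pad_oil_dropper in the frame of full_rack between -0.1325 and -0.0925 m and y of oil_dropper in the frame of empty_rack between 0.0875 and 0.1375 m) or (y of pad_oil_dropper in the frame of full_rack between -0.0575 and -0.0175 m and y of oil_dropper in the frame of empty_rack between 0.0125 and 0.0625 m) or (y of pad_oil_dropper in the frame of full_rack between 0.0175 and 0.0575 m and y of oil_dropper in the frame of empty_rack between -0.0625 and -0.0125 m) or (y of pad_oil_dropper in the frame of full_rack between 0.0925 and 0.1325 m and y of oil_dropper in the frame of empty_rack between -0.1375 and -0.0875 m)) and x of stain_bottle in the frame of empty_rack between -0.025 and 0.025 m and z of stain_bottle in the frame of empty_rack between 0.003 and 0.011 m and ((y of pad_stain_bottle in the frame of full_rack between -0.1325 and -0.0925 m and y of stain_bottle in the frame of empty_rack between 0.0875 and 0.1375 m) or (y of pad_stain_bottle in the frame of full_rack between -0.0575 and -0.0175 m and y of stain_bottle in the frame of empty_rack between 0.0125 and 0.0625 m) or (y of pad_stain_bottle in the frame of full_rack between 0.0175 and 0.0575 m and y of stain_bottle in the frame of empty_rack between -0.0625 and -0.0125 m) or (y of pad_stain_bottle in the frame of full_rack between 0.0925 and 0.1325 m and y of stain_bottle in the frame of empty_rack between -0.1375 and -0.0875 m)) and x of strip_canister in the frame of empty_rack between -0.025 and 0.025 m and z of strip_canister in the frame of empty_rack between 0.003 and 0.011 m and ((y of pad_strip_canister in the frame of full_rack between -0.1325 and -0.0925 m and y of strip_canister in the frame of empty_rack between 0.0875 and 0.1375 m) or (y of pad_strip_canister in the frame of full_rack between -0.0575 and -0.0175 m and y of strip_canister in the frame of empty_rack between 0.0125 and 0.0625 m) or (y of pad_strip_canister in the frame of full_rack between 0.0175 and 0.0575 m and y of strip_canister in the frame of empty_rack between -0.0625 and -0.0125 m) or (y of pad_strip_canister in the frame of full_rack between 0.0925 and 0.1325 m and y of strip_canister in the frame of empty_rack between -0.1375 and -0.0875 m)) and x of sample_cup in the frame of empty_rack between -0.025 and 0.025 m and z of sample_cup in the frame of empty_rack between 0.003 and 0.011 m and ((y of pad_sample_cup in the frame of full_rack between -0.1325 and -0.0925 m and y of sample_cup in the frame of empty_rack between 0.0875 and 0.1375 m) or (y of pad_sample_cup in the frame of full_rack between -0.0575 and -0.0175 m and y of sample_cup in the frame of empty_rack between 0.0125 and 0.0625 m) or (y of pad_sample_cup in the frame of full_rack between 0.0175 and 0.0575 m and y of sample_cup in the frame of empty_rack between -0.0625 and -0.0125 m) or (y of pad_sample_cup in the frame of full_rack between 0.0925 and 0.1325 m and y of sample_cup in the frame of empty_rack between -0.1375 and -0.0875 m))); the robot touches nothing.
It fails at once if one of the things is tipped by more than about 45 degrees (angle between any of oil_dropper, stain_bottle, strip_canister, sample_cup's own z axis and vertical above 0.8 rad).
It fails at once if one of the things is dropped: it falls free of the fingers by more than about 3 cm ((linear speed of oil_dropper above 0.8 m/s and contact force between oil_dropper and the fingers below 0.01 N) or (linear speed of stain_bottle above 0.8 m/s and contact force between stain_bottle and the fingers below 0.01 N) or (linear speed of strip_canister above 0.8 m/s and contact force between strip_canister and the fingers below 0.01 N) or (linear speed of sample_cup above 0.8 m/s and contact force between sample_cup and the fingers below 0.01 N)).
It also fails if it takes over 96 s, if anything falls off the work surface, if the arm or the gripper's body presses on something with over 40 N, if the wrist force passes 120 N, or if a joint passes its speed limit or range.

## Working session

There is one attempt and no reset: what is moved stays moved. The work goes in short steps, Python scripts to look and compute and a shell command to move; the robot and the scene stay as the last step left them, time stands still between calls to the robot, and variables do not carry over. Pictures are saved under pics/ and viewed, at most 14 in all, crops included, and the job is handed in when it is done.

```bash
ls; mkdir -p pics
python3 - <<'E'
from workcell import bot
import cv2,numpy as np
o=bot.get_obs();print({k:np.round(v,3).tolist() for k,v in o.items()})
for c in ("top","side"):
    cv2.imwrite(f"pics/{c}0.png",bot.camera(c))
    i=bot.camera_info(c);print(c,np.round(i["intrinsics"],1).tolist(),np.round(i["camera_from_world"],3).tolist())
    for t in ("full_rack","empty_rack","oil_dropper","stain_bottle","strip_canister","sample_cup"):
        r=bot.spot_point(c,t);print(t,[(np.round(d["uv"]).tolist(),round(d["confidence"],2)) for d in r[:3]])
E
```

```text
pics
{'clock': 0.0, 'joint_pos': [-1.179, 0.241, 0.004, 1.335, -0.0, 1.571], 'joint_vel': [0.0, 0.0, 0.0, 0.001, -0.001, -0.001], 'tau': [0.002, -37.232, 25.241, 0.017, 0.0, 0.0], 'eef_pos': [0.191, -0.462, 0.252], 'tool_rot': [0.981, 0.195, -0.0, -0.001], 'ft_force': [-0.106, 0.428, 0.192], 'ft_torque': [0.007, -0.009, -0.067], 'grasp_force': 0.0, 'grip_width': 0.086}
top [[581.5, 0.0, 320.3], [0.0, 581.5, 234.4], [0.0, 0.0, 1.0]] [[-0.019, -0.999, -0.036, -0.01], [-0.983, 0.025, -0.184, 0.508], [0.185, 0.032, -0.982, 0.813], [0.0, 0.0, 0.0, 1.0]]
full_rack [([374.0, 282.0], 0.92), ([347.0, 282.0], 0.73)]
empty_rack [([306.0, 185.0], 0.6), ([302.0, 283.0], 0.36)]
oil_dropper [([448.0, 284.0], 0.66)]
stain_bottle [([298.0, 282.0], 0.97)]
strip_canister [([398.0, 283.0], 0.63)]
sample_cup [([351.0, 284.0], 0.76)]
side [[505.7, 0.0, 326.2], [0.0, 505.7, 239.3], [0.0, 0.0, 1.0]] [[0.934, -0.358, -0.006, -0.486], [-0.308, -0.795, -0.522, 0.168], [0.183, 0.489, -0.853, 0.798], [0.0, 0.0, 0.0, 1.0]]
full_rack [([299.0, 308.0], 0.97)]
empty_rack [([369.0, 231.0], 0.56), ([324.0, 365.0], 0.18)]
oil_dropper [([322.0, 368.0], 0.57)]
stain_bottle [([281.0, 247.0], 0.64)]
strip_canister [([312.0, 328.0], 0.62)]
sample_cup [([293.0, 288.0], 0.85)]
```

View pics/top0.png

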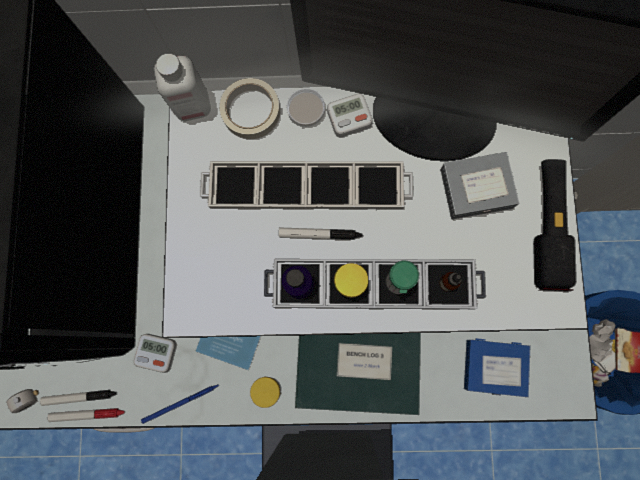

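View pics/side0.png

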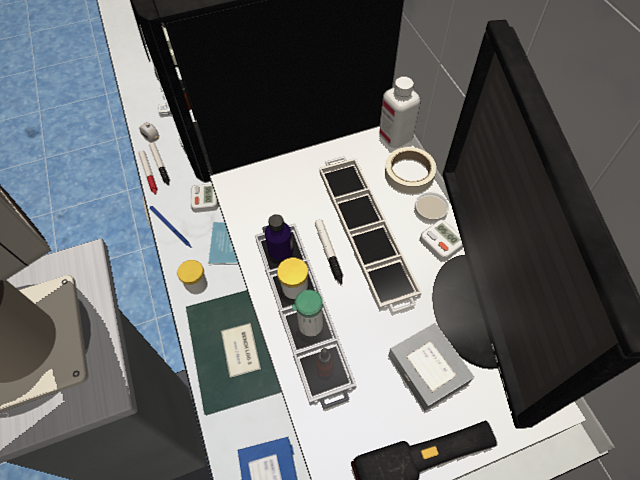

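The full rack (dark lugs) is the near one: flask (298,282), cup (351,282), canister (402,277) and dropper (450,283), left to right. The white rack is the far one, its bays at columns about 236, 284, 331 and 379, row 185. A monitor stands behind it and a black machine to its left. Next I'll measure the positions.

```bash
cat > h.py <<'E'
from workcell import bot
import cv2,numpy as np
def ray(c,uv):
    i=bot.camera_info(c);K=i["intrinsics"];T=np.array(i["camera_from_world"])
    d=T[:3,:3].T@np.linalg.solve(np.array(K),np.array([uv[0],uv[1],1.]));return -T[:3,:3].T@T[:3,3],d
def at(c,uv,z):
    o,d=ray(c,uv);return (o+d*(z-o[2])/d[2])[:2]
def proj(c,P):
    i=bot.camera_info(c);T=np.array(i["camera_from_world"]);p=np.array(i["intrinsics"])@(T[:3,:3]@np.array(P)+T[:3,3]);return p[:2]/p[2]
E
python3 - <<'E'
from h import *
im={c:bot.camera(c) for c in("top","side")}
# bays of the white rack / full rack: by pads and origins
for c in im:
    for r,z in(("full_rack",0),("empty_rack",0)):
        for d in bot.spot_point(c,r)[:2]: print(c,r,np.round(at(c,d["uv"],z),3),round(d["confidence"],2))
        for d in bot.silhouettes(c,r)[:2]:
            m=d["mask"];pts=np.argwhere(m)[:,::-1].astype(float)
            w=np.array([at(c,p,.016) for p in pts[::3]],np.float32)*1000
            R=cv2.minAreaRect(w);print("  mask",m.sum(),np.round(R[0]),np.round(R[1]),round(R[2],1),round(d["confidence"],2))
    for t,z in(("oil_dropper",.007),("stain_bottle",.007),("strip_canister",.007),("sample_cup",.007)):
        r=bot.spot_point(c,t)[:1];p=bot.spot_point(c,"pad_"+t)[:1]
        print(c,t,[np.round(at(c,d["uv"],z),3) for d in r],"pad",[(np.round(at(c,d["uv"],.004),3),round(d["confidence"],2)) for d in p])
print("camera",ray("top",(320,240))[0])
E
```

```text
top full_rack [ 0.443 -0.099] 0.89
  mask 4079 [437. -99.] [332.  77.] 88.6 0.78
top empty_rack [ 0.435 -0.214] 0.71
top empty_rack [ 0.598 -0.001] 0.65Traceback (most recent call last):
  File "<stdin>", line 9, in <module>
  File "h.py", line 7, in at
    o,d=ray(c,uv);return (o+d*(z-o[2])/d[2])[:2]
        ~~~^^^^^^
  File "h.py", line 4, in ray
    i=bot.camera_info(c);K=i["intrinsics"];T=np.array(i["camera_from_world"])
ValueError: time passes only in moves, steps and waits
```

```bash
cat > h.py <<'E'
from workcell import bot
import cv2,numpy as np
from functools import lru_cache
@lru_cache
def info(c):
    i=bot.camera_info(c);return np.array(i["intrinsics"]),np.array(i["camera_from_world"])
def at(c,uv,z):
    K,T=info(c);uv=np.atleast_2d(uv);d=np.linalg.solve(K,np.c_[uv,np.ones(len(uv))].T).T@T[:3,:3]
    o=-T[:3,:3].T@T[:3,3];return (o+d*((z-o[2])/d[:,2:]))[:,:2].squeeze()
def proj(c,P):
    K,T=info(c);p=K@(T[:3,:3]@np.array(P)+T[:3,3]);return p[:2]/p[2]
E
python3 - <<'E'
from h import *
im={c:bot.camera(c) for c in("top","side")}
for c in im:
    for r in("full_rack","empty_rack"):
        for d in bot.spot_point(c,r)[:2]: print(c,r,np.round(at(c,d["uv"],0),3),round(d["confidence"],2))
        for d in bot.silhouettes(c,r)[:2]:
            m=d["mask"];w=at(c,np.argwhere(m)[:,::-1].astype(float),.016).astype(np.float32)*1000
            R=cv2.minAreaRect(w);print("  mask",m.sum(),np.round(R[0]),np.round(R[1]),round(R[2],1),round(d["confidence"],2))
    for t in("oil_dropper","stain_bottle","strip_canister","sample_cup"):
        r=bot.spot_point(c,t)[:1];p=bot.spot_point(c,"pad_"+t)[:1]
        print(c,t,[np.round(at(c,d["uv"],.007),3) for d in r],"pad",[(np.round(at(c,d["uv"],.004),3),round(d["confidence"],2)) for d in p])
# white rack bays: dark components
g=cv2.cvtColor(im["top"],cv2.COLOR_BGR2GRAY);roi=np.zeros_like(g);roi[155:212,205:410]=(g[155:212,205:410]<70)
n,l,s,ce=cv2.connectedComponentsWithStats(roi)
for i in range(1,n):
    if s[i,4]>300: print("bay",s[i],np.round(at("top",ce[i],.007),3))
# colour caps
hsv=cv2.cvtColor(im["top"],cv2.COLOR_BGR2HSV)
for nme,lo,hi,z in(("yellow",(20,100,80),(35,255,255),.067),("green",(60,80,40),(95,255,255),.1)):
    m=cv2.inRange(hsv,lo,hi);k=np.zeros_like(m);k[258:305,270:470]=1;m*=k
    y,x=np.nonzero(m);(cx,cy),R=cv2.minEnclosingCircle(np.c_[x,y].astype(np.float32));print(nme,cx,cy,R,at("top",(cx,cy),z))
print(bot.get_obs()["clock"])
E
```

```text
top full_rack [ 0.442 -0.102] 0.94
top full_rack [0.441 0.012] 0.17
  mask 3925 [ 436. -100.] [333.  75.] 88.6 0.83
  mask 649 [437. -62.] [58. 60.] 88.6 0.17
top empty_rack [0.597 0.001] 0.96
top empty_rack [ 0.438 -0.103] 0.39
  mask 9690 [594.   1.] [332.  79.] 88.6 0.58
  mask 325 [ 438. -213.] [28. 32.] 60.8 0.22
top oil_dropper [array([ 0.438, -0.21 ])] pad [(array([ 0.433, -0.22 ]), 0.96)]
top stain_bottle [array([0.444, 0.014])] pad [(array([0.44 , 0.012]), 0.87)]
top strip_canister [array([ 0.439, -0.102])] pad [(array([ 0.434, -0.138]), 0.59)]
top sample_cup [array([ 0.438, -0.062])] pad [(array([ 0.441, -0.062]), 0.94)]
side full_rack [ 0.443 -0.101] 0.69
side full_rack [0.599 0.003] 0.68
  mask 2673 [ 439. -103.] [330.  77.] 88.0 0.74
  mask 1095 [ 444. -118.] [79. 48.] 68.8 0.56
side empty_rack [ 0.604 -0.002] 0.95
  mask 6482 [595.  -2.] [330.  77.] 88.5 0.64
side oil_dropper [array([ 0.434, -0.209])] pad [(array([ 0.433, -0.211]), 0.74)]
side stain_bottle [array([0.439, 0.014])] pad [(array([0.435, 0.015]), 0.77)]
side strip_canister [array([ 0.445, -0.139])] pad [(array([ 0.434, -0.138]), 0.93)]
side sample_cup [array([ 0.439, -0.064])] pad [(array([ 0.443, -0.061]), 0.85)]
bay [ 216  167   38   37 1337] [0.598 0.114]
bay [ 263  167   38   37 1350] [0.596 0.039]
bay [ 311  167   38   37 1357] [ 0.594 -0.035]
bay [ 359  167   38   38 1368] [ 0.591 -0.11 ]
bay [210 207 194   2 321] [ 0.559 -0.013]
yellow 350.8132629394531 279.52490234375 17.08770179748535 [ 0.4380649  -0.06379967]
green 403.9029235839844 276.4749450683594 16.00822639465332 [ 0.4370211  -0.13540252]
2.3
```

```bash
python3 -m inch '[200,206,0,0,0,0.94,100,200,206,0,0,0,0.94,100,200,206,0,0,0,0.94,100,200,206,0,0,0,0.94,100,200,206,0,0,0,0.94,100,200,206,0,0,0,0.94,100,200,206,0,0,0,0.94,100,200,206,0,0,0,0.94,100]'
```

```text
clock: 2.97
eef_pos: [0.3949, -0.2517, 0.2534]
tool_rot: [0.782, 0.623, 0.002, 0.0]
ft_force: [0.4, -0.1, 0.6]
grip_width: 0.0855
grasp_force: 0.0
```

```bash
python3 -m inch '[20,20,0,0,0,0.1,100,41,41,0,0,0,0.197,100,41,41,-40,0,0,0.197,100,41,41,-80,0,0,0.197,100,41,41,-80,0,0,0.197,100]'
python3 - <<'E'
from h import *
cv2.imwrite("pics/w1.png",bot.camera("wrist"))
E
```

```text
clock: 3.38
eef_pos: [0.4269, -0.2118, 0.166]
tool_rot: [0.721, 0.693, -0.003, -0.007]
ft_force: [-2.9, 0.9, -0.4]
grip_width: 0.0855
grasp_force: 0.0
```

View pics/w1.png

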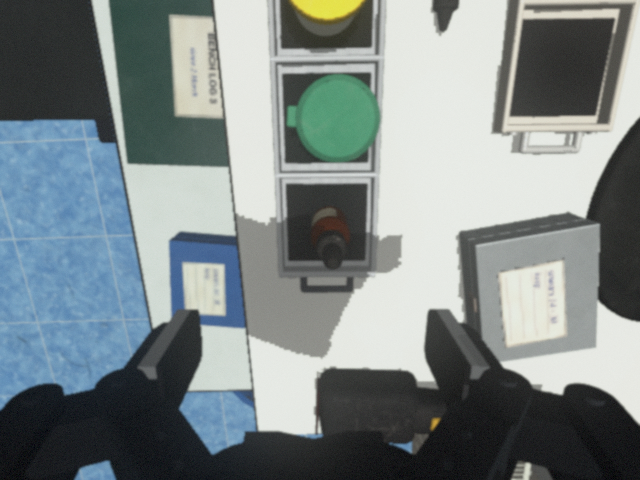

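The wrist view shows the dropper at (330,235), almost on the jaw centre line (column 318), with the bay around it clear. Now I'll descend.

```bash
python3 -m inch '[0,0,-30,0,0,0,100,0,0,-60,0,0,0,100,0,0,-90,0,0,0,100,0,0,-110,0,0,0,100,0,0,-120,0,0,0,100,0,0,-120,0,0,0,100,0,0,-120,0,0,0,100]'
```

```text
clock: 4.02
eef_pos: [0.4333, -0.2161, 0.0549]
tool_rot: [0.722, 0.692, 0.0, 0.001]
ft_force: [-0.3, 0.3, 0.0]
grip_width: 0.0853
grasp_force: 0.0
```

```bash
python3 -m inch '[2,5,-4,0,0,0,100,2,5,-4,0,0,0,60,2,5,-4,0,0,0,30,2,5,-4,0,0,0,10,2,5,-4,0,0,0,10,2,5,-4,0,0,0,10,2,5,-4,0,0,0,10,2,5,-4,0,0,0,10]'
```

```text
clock: 4.68
eef_pos: [0.4343, -0.2103, 0.0499]
tool_rot: [0.722, 0.692, 0.0, 0.0]
ft_force: [-0.7, 0.8, 4.6]
grip_width: 0.0246
grasp_force: 58.7
```

```bash
python3 -m inch '[0,0,15,0,0,0,10,0,0,40,0,0,0,10,0,0,75,0,0,0,10,0,0,105,0,0,0,10,10,20,125,0,0,0,10,25,50,130,0,0,0,10,40,80,130,0,0,0,10,55,110,130,0,0,0,10]'; python3 -m inch '[15,30,0,0,0,0,10,30,60,0,0,0,0,10,45,90,0,0,0,0,10,60,120,0,0,0,0,10,75,150,0,0,0,0,10,90,180,0,0,0,0,10,103,203,0,0,0,0,10,108,213,0,0,0,0,10]'
```

```text
clock: 5.35
eef_pos: [0.4896, -0.0993, 0.1801]
tool_rot: [0.722, 0.692, 0.0, 0.001]
ft_force: [0.4, 0.0, -1.2]
grip_width: 0.0246
grasp_force: 58.9
clock: 6.02
eef_pos: [0.5979, 0.1162, 0.1784]
tool_rot: [0.721, 0.693, 0.0, -0.0]
ft_force: [0.8, 0.2, -0.2]
grip_width: 0.0242
grasp_force: 58.9
```

```bash
python3 -m inch '[0,-1,-25,0,0,0,10,0,-2,-55,0,0,0,10,0,-2,-85,0,0,0,10,0,-2,-107,0,0,0,10,0,-2,-117,0,0,0,10,0,-2,-122,0,0,0,10,0,-2,-124,0,0,0,10,0,-2,-124,0,0,0,10]'
python3 - <<'E'
from h import *
cv2.imwrite("pics/s1.png",bot.camera("side")[120:320,240:460].repeat(3,0).repeat(3,1))
E
```

```text
clock: 6.68
eef_pos: [0.5976, 0.1107, 0.0561]
tool_rot: [0.722, 0.692, 0.001, 0.0]
ft_force: [0.3, -0.5, -0.8]
grip_width: 0.0243
grasp_force: 58.9
```

View pics/s1.png

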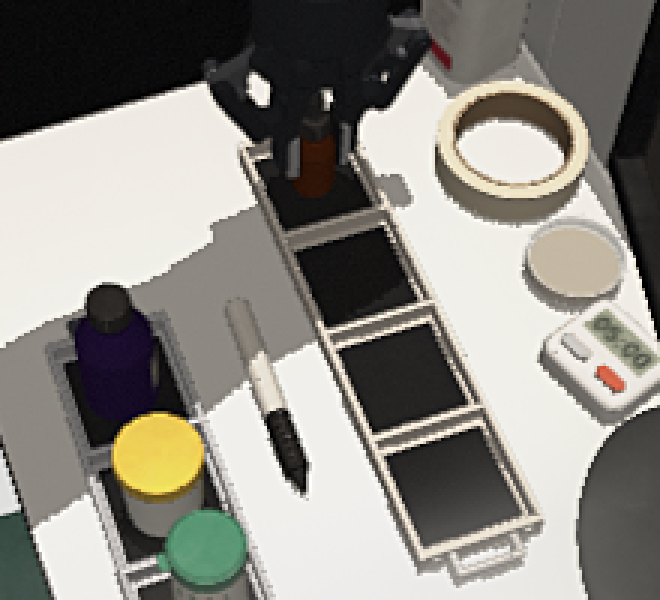

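The dropper hangs upright over the middle of the leftmost white bay. I'll lower it the last few millimetres and check for contact.

```bash
python3 -m inch '[0,1,-2,0,0,0,10,0,2,-4,0,0,0,10,0,2,-5,0,0,0,10,0,2,-6,0,0,0,10,0,2,-6,0,0,0,10]'
```

```text
clock: 7.15
eef_pos: [0.5972, 0.1131, 0.0499]
tool_rot: [0.722, 0.692, 0.0, 0.0]
ft_force: [-0.8, -0.1, 3.1]
grip_width: 0.0244
grasp_force: 59.3
```

```bash
python3 -m inch '[0,0,0,0,0,0,40,0,0,0,0,0,0,100,0,0,0,0,0,0,100,0,0,0,0,0,0,100,0,0,0,0,0,0,100,0,0,20,0,0,0,100,0,0,50,0,0,0,100,0,0,80,0,0,0,100]'; python3 -m inch '[0,0,30,0,0,0,100,-20,-30,60,0,0,0,100,-40,-62,60,0,0,0,100,-60,-94,60,0,0,0,100,-80,-125,60,0,0,0,100,-100,-156,60,0,0,0,100,-120,-187,60,0,0,0,100,-140,-218,60,0,0,0,100]'
python3 - <<'E'
from h import *
cv2.imwrite("pics/t2.png",bot.camera("top")[130:330,180:500].repeat(2,0).repeat(2,1))
E
```

```text
clock: 7.82
eef_pos: [0.5958, 0.1126, 0.1288]
tool_rot: [0.722, 0.692, -0.002, -0.001]
ft_force: [0.9, 0.8, 0.1]
grip_width: 0.0853
grasp_force: 0.0
clock: 8.48
eef_pos: [0.4557, -0.1063, 0.1895]
tool_rot: [0.722, 0.692, 0.0, 0.0]
ft_force: [0.6, -0.4, 0.1]
grip_width: 0.0857
grasp_force: 0.0
```

View pics/t2.png

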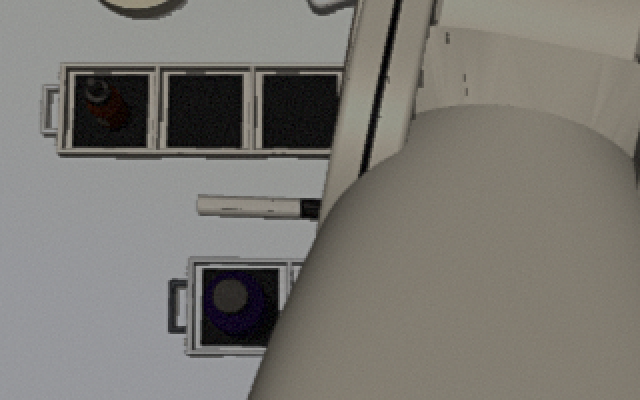

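The dropper stands in the left white bay at crop (105,105). Next is the canister.

```bash
python3 -m inch '[-18,-31,0,0,0,0,100,-18,-31,-10,0,0,0,100,-18,-31,-35,0,0,0,100,-18,-31,-65,0,0,0,100,-18,-31,-95,0,0,0,100,-18,-31,-115,0,0,0,100,-18,-31,-125,0,0,0,100,-18,-31,-125,0,0,0,100]'; python3 -m inch '[0,0,0,0,0,0,70,0,0,0,0,0,0,30,0,0,0,0,0,0,20,0,0,0,0,0,0,20,0,0,0,0,0,0,20,0,0,0,0,0,0,20,0,0,0,0,0,0,20]'
```

```text
clock: 9.2
eef_pos: [0.4368, -0.1353, 0.0618]
tool_rot: [0.722, 0.692, -0.001, -0.002]
ft_force: [-1.1, 0.8, -0.4]
grip_width: 0.0852
grasp_force: 0.0
clock: 9.78
eef_pos: [0.4399, -0.1363, 0.0656]
tool_rot: [0.722, 0.692, 0.001, 0.001]
ft_force: [-0.4, 0.6, 5.9]
grip_width: 0.0369
grasp_force: 56.6
```

```bash
python3 -m inch '[0,0,15,0,0,0,20,0,0,40,0,0,0,20,0,0,75,0,0,0,20,0,0,105,0,0,0,20,10,11,125,0,0,0,20,30,33,130,0,0,0,20,54,59,130,0,0,0,20,78,86,130,0,0,0,20]'; python3 -m inch '[24,26,0,0,0,0,20,46,52,0,0,0,0,20,66,74,0,0,0,0,20,76,84,0,0,0,0,20,79,88,0,0,0,0,20,79,88,0,0,0,0,20]'
```

```text
clock: 10.45
eef_pos: [0.5181, -0.0497, 0.1958]
tool_rot: [0.722, 0.691, 0.001, 0.001]
ft_force: [1.3, -0.7, -0.8]
grip_width: 0.0368
grasp_force: 57.0
clock: 10.95
eef_pos: [0.5961, 0.0388, 0.1938]
tool_rot: [0.721, 0.693, -0.0, -0.0]
ft_force: [-0.6, -0.1, -0.3]
grip_width: 0.0369
grasp_force: 57.1
```

```bash
python3 -m inch '[0,0,-25,0,0,0,20,0,0,-55,0,0,0,20,0,0,-85,0,0,0,20,0,0,-107,0,0,0,20,0,0,-117,0,0,0,20,0,0,-122,0,0,0,20,0,0,-124,0,0,0,20,0,0,-124,0,0,0,20]';  python3 -m inch '[0,0,-2,0,0,0,20,0,0,-4,0,0,0,20,0,0,-5,0,0,0,20,0,0,-5,0,0,0,20,0,0,-5,0,0,0,20]'
python3 - <<'E'
from h import *
cv2.imwrite("pics/s2.png",bot.camera("side")[120:320,240:460].repeat(3,0).repeat(3,1))
E
```

```text
clock: 11.62
eef_pos: [0.5965, 0.0374, 0.0714]
tool_rot: [0.722, 0.692, 0.001, 0.001]
ft_force: [-0.1, -0.5, -0.6]
grip_width: 0.037
grasp_force: 57.1
clock: 12.03
eef_pos: [0.5961, 0.038, 0.0657]
tool_rot: [0.722, 0.692, 0.0, 0.0]
ft_force: [-0.7, 0.2, 0.0]
grip_width: 0.0367
grasp_force: 57.1
```

View pics/s2.png

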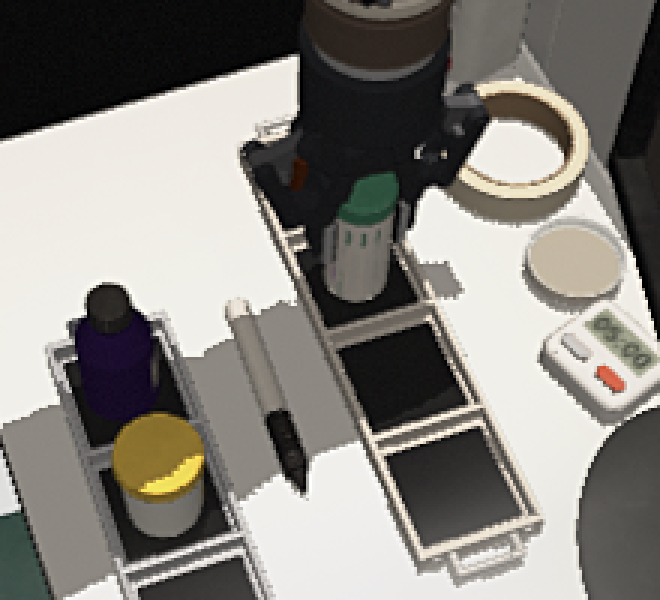

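The canister is upright in the second white bay and very nearly down, with no contact force yet. I'll go 1–2 mm lower.

```bash
python3 -m inch '[0,0,-1,0,0,0,20,0,0,-1,0,0,0,20,0,0,-1,0,0,0,20]'
```

```text
clock: 12.33
eef_pos: [0.5962, 0.038, 0.0656]
tool_rot: [0.722, 0.692, 0.0, 0.0]
ft_force: [-1.4, -0.8, 6.1]
grip_width: 0.037
grasp_force: 58.1
```

```bash
python3 -m inch '[0,0,0,0,0,0,50,0,0,0,0,0,0,100,0,0,0,0,0,0,100,0,0,0,0,0,0,100,0,0,0,0,0,0,100,0,0,20,0,0,0,100,0,0,50,0,0,0,100,0,0,80,0,0,0,100]'; python3 -m inch '[0,0,30,0,0,0,100,-20,-12,50,0,0,0,100,-50,-32,50,0,0,0,100,-80,-51,50,0,0,0,100,-110,-70,50,0,0,0,100,-140,-90,50,0,0,0,100,-157,-101,50,0,0,0,100,-157,-101,50,0,0,0,100]'
python3 - <<'E'
from h import *
cv2.imwrite("pics/w2.png",bot.camera("wrist"))
E
```

```text
clock: 13.0
eef_pos: [0.5947, 0.0378, 0.1437]
tool_rot: [0.722, 0.692, -0.001, -0.001]
ft_force: [0.6, 0.2, 0.5]
grip_width: 0.0854
grasp_force: 0.0
clock: 13.67
eef_pos: [0.435, -0.0646, 0.1942]
tool_rot: [0.723, 0.691, -0.001, -0.001]
ft_force: [-0.9, 0.4, 0.3]
grip_width: 0.0857
grasp_force: 0.0
```

View pics/w2.png

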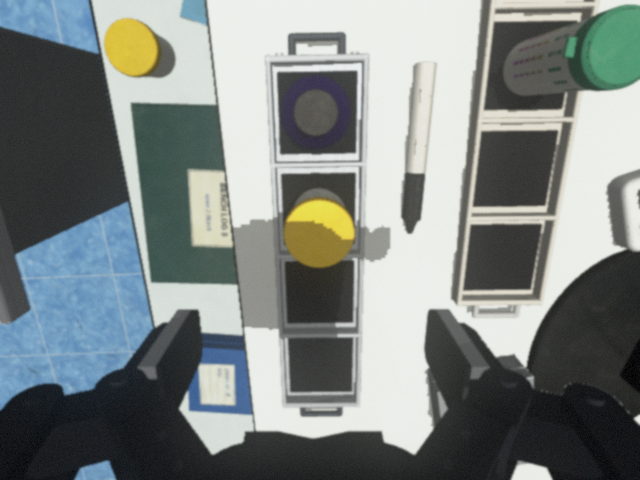

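The canister stands in its bay, and the cup at (319,232) is on the jaw centre line. Descending to grip its lid.

```bash
python3 -m inch '[0,0,-25,0,0,0,100,0,0,-55,0,0,0,100,0,0,-85,0,0,0,100,0,0,-110,0,0,0,100,0,0,-125,0,0,0,100,0,0,-133,0,0,0,100,0,0,-133,0,0,0,100]'; python3 -m inch '[0,0,0,0,0,0,70,0,0,0,0,0,0,40,0,0,0,0,0,0,25,0,0,0,0,0,0,25,0,0,0,0,0,0,25,0,0,0,0,0,0,25]'
```

```text
clock: 14.3
eef_pos: [0.4384, -0.0625, 0.0596]
tool_rot: [0.722, 0.692, -0.001, -0.001]
ft_force: [0.2, 0.8, 1.0]
grip_width: 0.0854
grasp_force: 0.0
clock: 14.8
eef_pos: [0.4403, -0.0633, 0.0629]
tool_rot: [0.722, 0.692, 0.001, 0.001]
ft_force: [-0.9, 0.3, 6.7]
grip_width: 0.047
grasp_force: 60.9
```

```bash
python3 -m inch '[0,0,15,0,0,0,25,0,0,40,0,0,0,25,0,0,75,0,0,0,25,0,0,105,0,0,0,25,10,2,125,0,0,0,25,35,6,130,0,0,0,25,60,10,130,0,0,0,25,90,16,130,0,0,0,25]'; python3 -m inch '[25,4,0,0,0,0,25,47,8,0,0,0,0,25,60,11,0,0,0,0,25,65,11,-5,0,0,0,25,65,11,-25,0,0,0,25,65,11,-55,0,0,0,25,65,11,-80,0,0,0,25,65,11,-100,0,0,0,25]'; python3 -m inch '[0,0,-12,0,0,0,25,0,0,-20,0,0,0,25,0,0,-24,0,0,0,25,0,0,-26,0,0,0,25,0,0,-26,0,0,0,25,0,0,-26,0,0,0,25]'
```

```text
clock: 15.47
eef_pos: [0.5298, -0.0473, 0.1933]
tool_rot: [0.722, 0.692, 0.001, 0.001]
ft_force: [-0.3, 0.5, -0.1]
grip_width: 0.047
grasp_force: 61.6
clock: 16.13
eef_pos: [0.5921, -0.0363, 0.0892]
tool_rot: [0.722, 0.692, -0.001, -0.001]
ft_force: [-1.2, 0.1, -0.1]
grip_width: 0.0472
grasp_force: 61.7
clock: 16.63
eef_pos: [0.5946, -0.0362, 0.0664]
tool_rot: [0.722, 0.692, 0.001, 0.001]
ft_force: [-0.1, -0.7, 0.2]
grip_width: 0.047
grasp_force: 61.7
```

```bash
python3 -m inch '[0,0,-2,0,0,0,25,0,0,-3,0,0,0,25,0,0,-4,0,0,0,25,0,0,-4,0,0,0,25,0,0,-4,0,0,0,25]'
python3 - <<'E'
from h import *
cv2.imwrite("pics/s3.png",bot.camera("side")[120:320,240:460].repeat(3,0).repeat(3,1))
E
```

```text
clock: 17.05
eef_pos: [0.5946, -0.0362, 0.063]
tool_rot: [0.722, 0.692, 0.001, 0.001]
ft_force: [-1.9, -0.3, 6.7]
grip_width: 0.0474
grasp_force: 62.2
```

View pics/s3.png

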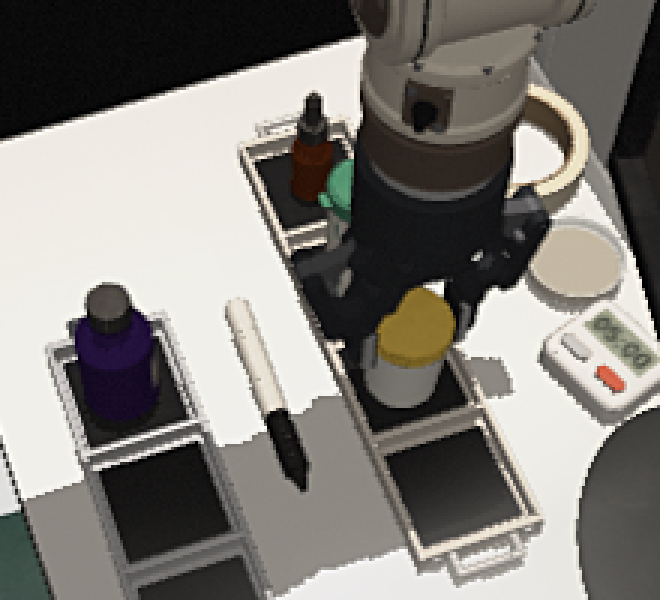

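The cup is on its pad in the third bay, with 6.7 N of contact. I'll release it and go to the flask.

```bash
python3 -m inch '[0,0,0,0,0,0,60,0,0,0,0,0,0,100,0,0,0,0,0,0,100,0,0,0,0,0,0,100,0,0,0,0,0,0,100,0,0,20,0,0,0,100,0,0,50,0,0,0,100,0,0,80,0,0,0,100]'; python3 -m inch '[0,0,30,0,0,0,100,-20,6,50,0,0,0,100,-50,16,50,0,0,0,100,-80,26,50,0,0,0,100,-110,36,50,0,0,0,100,-140,46,50,0,0,0,100,-154,50,50,0,0,0,100,-154,50,50,0,0,0,100]'; python3 -m inch '[0,0,-25,0,0,0,100,0,0,-55,0,0,0,100,0,0,-85,0,0,0,100,0,0,-110,0,0,0,100,0,0,-121,0,0,0,100,0,0,-127,0,0,0,100,0,0,-127,0,0,0,100]'; python3 -m inch '[0,0,0,0,0,0,70,0,0,0,0,0,0,40,0,0,0,0,0,0,25,0,0,0,0,0,0,25,0,0,0,0,0,0,25,0,0,0,0,0,0,25]'
```

```text
clock: 17.77
eef_pos: [0.5927, -0.036, 0.1407]
tool_rot: [0.722, 0.692, -0.001, -0.001]
ft_force: [0.5, 1.2, -0.2]
grip_width: 0.0857
grasp_force: 0.0
clock: 18.43
eef_pos: [0.4364, 0.0146, 0.1913]
tool_rot: [0.721, 0.693, -0.001, -0.001]
ft_force: [-2.0, -0.4, -0.3]
grip_width: 0.0855
grasp_force: 0.0
clock: 19.02
eef_pos: [0.4398, 0.0137, 0.063]
tool_rot: [0.722, 0.692, -0.001, -0.001]
ft_force: [0.8, 0.6, -0.2]
grip_width: 0.0856
grasp_force: 0.0
clock: 19.52
eef_pos: [0.4408, 0.0139, 0.0655]
tool_rot: [0.722, 0.692, 0.001, 0.001]
ft_force: [-2.1, 0.6, 6.4]
grip_width: 0.0428
grasp_force: 60.4
```

```bash
python3 -m inch '[0,0,15,0,0,0,25,0,0,40,0,0,0,25,0,0,75,0,0,0,25,0,0,105,0,0,0,25,10,-8,125,0,0,0,25,30,-25,130,0,0,0,25,52,-43,130,0,0,0,25,75,-62,130,0,0,0,25]'; python3 -m inch '[22,-18,0,0,0,0,25,45,-37,0,0,0,0,25,65,-53,0,0,0,0,25,74,-61,0,0,0,0,25,76,-62,-5,0,0,0,25,76,-62,-25,0,0,0,25,76,-62,-55,0,0,0,25,76,-62,-80,0,0,0,25]'; python3 -m inch '[0,0,-15,0,0,0,25,0,0,-30,0,0,0,25,0,0,-40,0,0,0,25,0,0,-44,0,0,0,25,0,0,-46,0,0,0,25,0,0,-46,0,0,0,25]'
```

```text
clock: 20.18
eef_pos: [0.5159, -0.0485, 0.1956]
tool_rot: [0.721, 0.692, 0.001, 0.001]
ft_force: [0.2, 0.2, -2.2]
grip_width: 0.0428
grasp_force: 61.2
clock: 20.85
eef_pos: [0.5901, -0.1095, 0.113]
tool_rot: [0.722, 0.692, 0.0, -0.0]
ft_force: [0.3, 0.8, -1.8]
grip_width: 0.0432
grasp_force: 61.4
clock: 21.35
eef_pos: [0.5909, -0.1099, 0.0685]
tool_rot: [0.722, 0.692, 0.0, 0.0]
ft_force: [-0.2, -0.3, -1.4]
grip_width: 0.0426
grasp_force: 61.4
```

```bash
python3 -m inch '[0,0,-1,0,0,0,25,0,0,-2,0,0,0,25,0,0,-3,0,0,0,25,0,0,-4,0,0,0,25,0,0,-4,0,0,0,25]'
```

```text
clock: 21.77
eef_pos: [0.5915, -0.1102, 0.0656]
tool_rot: [0.722, 0.692, 0.001, 0.001]
ft_force: [-2.2, 0.3, 4.6]
grip_width: 0.0431
grasp_force: 61.7
```

Contact. I'll release, lift and back away for a final check.

```bash
python3 -m inch '[0,0,0,0,0,0,60,0,0,0,0,0,0,100,0,0,0,0,0,0,100,0,0,0,0,0,0,100,0,0,0,0,0,0,100,0,0,20,0,0,0,100,0,0,50,0,0,0,100,0,0,80,0,0,0,100]'; python3 -m inch '[0,0,30,0,0,0,100,-10,-10,60,0,0,0,100,-40,-25,80,0,0,0,100,-75,-40,80,0,0,0,100,-110,-55,80,0,0,0,100,-145,-70,80,0,0,0,100,-180,-85,80,0,0,0,100,-215,-100,80,0,0,0,100]'; python3 -m inch '[-30,-25,0,0,0,0,100,-60,-50,0,0,0,0,100,-60,-80,0,0,0,0,100,-60,-110,0,0,0,0,100,-60,-110,0,0,0,0,100]'
python3 - <<'E'
from h import *
a=bot.camera("side")
for t in("oil_dropper","stain_bottle","strip_canister","sample_cup"):
    print(t,[(np.round(at("side",d["uv"],.007),3),round(d["confidence"],2)) for d in bot.spot_point("side",t)[:1]])
b=bot.camera("top")
cv2.imwrite("pics/end.png",np.hstack([cv2.resize(a[120:320,240:460],None,fx=1.8,fy=1.8),cv2.resize(b[130:330,180:400],None,fx=1.8,fy=1.8)]))
E
```

```text
clock: 22.43
eef_pos: [0.5898, -0.1099, 0.1438]
tool_rot: [0.722, 0.692, -0.001, -0.002]
ft_force: [1.0, -0.3, 0.2]
grip_width: 0.0852
grasp_force: 0.0
clock: 23.1
eef_pos: [0.3742, -0.2104, 0.2243]
tool_rot: [0.722, 0.692, -0.0, 0.0]
ft_force: [0.3, -1.5, 0.2]
grip_width: 0.0856
grasp_force: 0.0
clock: 23.52
eef_pos: [0.3158, -0.3247, 0.2247]
tool_rot: [0.724, 0.69, -0.001, 0.002]
ft_force: [0.6, -0.7, 0.5]
grip_width: 0.0855
grasp_force: 0.0
oil_dropper [(array([0.594, 0.12 ]), 0.67)]
stain_bottle [(array([ 0.584, -0.111]), 0.8)]
strip_canister [(array([0.597, 0.036]), 0.58)]
sample_cup [(array([ 0.594, -0.034]), 0.65)]
```

View pics/end.png

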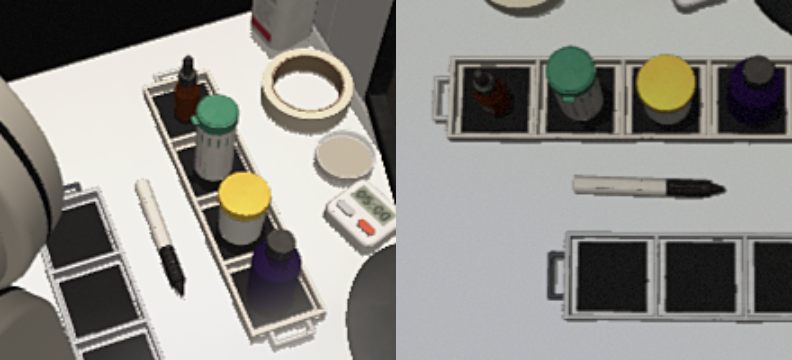

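All four stand upright in the white rack. In the top half of the picture, left to right, they are the dropper (488,95), canister (575,85), cup (665,90) and flask (757,90), which is the reverse of the original order.

```bash
python3 -c "
from workcell import bot
print(bot.job_done())"
```

```text
the job is handed in; nothing more can be done
None
```

The job is handed in: the final pictures show all four things upright in the white rack in reverse order (dropper, canister, cup, flask from the left) and the arm clear at about 23.5 s; handing in returned no verdict.

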